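Release two batteries from the lever dispenser

ROBOT

A 6-joint arm with a two-finger parallel gripper is mounted at the origin on a cart in front of the work surface, level with it; the furniture and walls round the work are solid. World frame = base frame: x ahead of the robot, y to its left, z up, the work surface at z = 0. Lengths are in mm, angles in rad, forces in N, time in s.
With the tool pointing down it reaches from about 400 to 925 mm from the base axis. Payload 12.5 kg.
Tool frame: the origin (TCP) lies on the centre line of the jaws, within the pads' length; the fingertips stand 17 mm ahead of it and the grasp point (between the pads) lies 2 mm behind it; z points along the fingers, y is the line along which they close (so a half turn about z gives the same grasp; the last joint's range is limited). The gripper opens to 95 mm and grips with 3 to 60 N. Pads are 20 mm wide; open, the fingers measure 119 mm over their backs; the gripper's body (75 mm by 180 mm) begins 59 mm behind the grasp point.
Start: joints at [-1.333, 0.491, 1.559, -0, 1.092, -0.106], TCP at [210.69, -588.434, 231.661] pointing down, gripper open.
Joint ranges: [-3.1, 3.1], [-0.84, 2.19], [0.05, 2.79], [-1.13, 4.28], [0.06, 2.93], [-2.69, 2.69]. Speed limits (rad/s): [2.22, 2.22, 2.79, 3.14, 3.14, 3.14].

INTERFACE

Orientations are given as [roll, pitch, yaw] about the fixed x, y, z axes, in that order (R = Rz(yaw) Ry(pitch) Rx(roll)).
In Python, from cell import env gives the robot as it stands.
- The arm moves only by the tool drive_tool, never from a script. Its argument "deltas" is text: rows parted by semicolons, each of 4 numbers parted by spaces: the shift along the world's x, y, z normalised to -1 to 1, where 1 is 100 mm, then the turn about the world's z normalised to -1 to 1, where 1 is 180 degrees. A call has 1 to 10 rows; each row shifts and turns the commanded pose from where the row before left it; what a row does not reach is not made up. A row lasts 1/12 s, in which the tool goes at most 41.7 mm and 7.16 degrees, less where a joint would pass 70% of its speed; a pose out of reach is approached as far as the arm can. A call with a number of a shift or a turn outside -1 to 1 is refused whole. A call with a gripper value outside its range is refused whole. "gripper" is the closure, from 0 (fully open) to 1 (shut), set as the call begins (left out, the last holds). The fingers move at their own pace and stop on an object; the grip force is fixed at half the most. Time passes only in rows, so rows that do not move let the fingers close. It gives the time, the measured TCP pose, the force, the opening and the grip force at its end, in the units of the state.
- env.state(): the state, without advancing time (a new reading comes with each control period).
- env.read_camera(name): name is "side" or "top"; returns (picture, depth): 384x512x3 uint8, red, green, blue; 384x512 float32, mm along the optical axis (not along the pixel's ray), 0 where there is no reading.
- env.camera_params(name): a dict with "mtx" (3x3 intrinsics, pixels), "camera_from_world" (4x4, takes a point from world to camera coordinates). Camera axes: x right, y down, z forward; pixel columns grow to the right and rows downward; lengths in mm; the calibration is good to about 2 mm. A picture is of the moment at which its call begins. camera_params takes no time and is no camera call.
- env.job_done(): hands the job in; it is judged then, once.
The state is a dict: "t": time; "joints": joint angles; "qvel": joint speeds; "tau": joint torques, N m; "eef_pos": TCP position; "tcp_rot": TCP orientation; "ft_force": force on the tool from outside, world axes, zero at the start; "moment": the same for the moment, N m; "opening": opening from 0.0 (shut) to 1.0 (fully open); "grip_force": force on a finger pad.
Only numpy, scipy, OpenCV 4.12 (cv2) and the standard library are available. Lean on these libraries where they do the work, as an engineer would, in place of code of your own. Each camera call takes 0.05 s, during which the arm holds its last target. There are 200 camera calls.

TASK

The multimeter needs its two batteries: with the fingertips, press down the paddles of the two dispenser lanes that hold batteries, one after the other, each until its gate lifts and the battery has rolled down to the front stop, then let the paddle come back up so that the gate shuts. The steel sleeve must stay behind its gate. Do not touch or pick up the batteries or the sleeve, and leave the other things on the counter where they are.

Things in the scene. Friction and masses are not known exactly. Their poses are not given: they have to be found in the camera images.
- rack: Plywood dispenser, 240 mm wide (y), fixed, with three lanes side by side. Origin on the counter under the middle of the pivot pin; x points away from the robot, up the lanes (up to 0.2 rad off straight ahead), y left. Lane centres at y = 78 (left), 0 (middle), -78 mm (right). Ramps fall towards the robot. Lane walls 50 mm high, back wall (x = 128 mm) 64 mm, levers at rest up to 85 mm.
- front_stop (a point): Where a released part comes to rest in the middle lane: its centre, 26 mm beyond the pivot line along the rack's x and 25 mm above the counter, against the low front stop; the other lanes' places lie 78 mm to the left and right. Parts wait behind the gates (gate 85 mm beyond the pivot line) with their centres at rack x = 95 mm, 42 mm above the counter, and roll down under the lever.
- lever_left (a joint): Rocking lever of the left lane (from the robot): angle about the pivot pin 45 mm above the counter. 0 = at rest, gate shut; grows as the paddle end (towards the robot) goes down and the gate end rises; stop at 0.36 rad. The gate lets the part pass from about 0.25 rad on. A spring brings it back: about 2 N at the paddle to start, 4 N fully down.
- paddle_left (a point): Middle of the top of the left lever's paddle, a 45 (x) by 50 mm (y) aluminium plate with a black rubber pad, at the robot's end of the lever, 99 mm before the pivot; 67 mm above the counter at rest, about 32 mm at 0.34 rad, 30 mm fully down (it goes almost straight down). Moves with the lever.
- lever_middle (a joint): Rocking lever of the middle lane (from the robot): angle about the pivot pin 45 mm above the counter. 0 = at rest, gate shut; grows as the paddle end (towards the robot) goes down and the gate end rises; stop at 0.36 rad. The gate lets the part pass from about 0.25 rad on. A spring brings it back: about 2 N at the paddle to start, 4 N fully down.
- paddle_middle (a point): Middle of the top of the middle lever's paddle, a 45 (x) by 50 mm (y) aluminium plate with a black rubber pad, at the robot's end of the lever, 99 mm before the pivot; 67 mm above the counter at rest, about 32 mm at 0.34 rad, 30 mm fully down (it goes almost straight down). Moves with the lever.
- lever_right (a joint): Rocking lever of the right lane (from the robot): angle about the pivot pin 45 mm above the counter. 0 = at rest, gate shut; grows as the paddle end (towards the robot) goes down and the gate end rises; stop at 0.36 rad. The gate lets the part pass from about 0.25 rad on. A spring brings it back: about 2 N at the paddle to start, 4 N fully down.
- paddle_right (a point): Middle of the top of the right lever's paddle, a 45 (x) by 50 mm (y) aluminium plate with a black rubber pad, at the robot's end of the lever, 99 mm before the pivot; 67 mm above the counter at rest, about 32 mm at 0.34 rad, 30 mm fully down (it goes almost straight down). Moves with the lever.
- battery_1_center (a point): Centre of one of two AA batteries (green and white sleeve, domed metal end), 15 mm in diameter, 50 mm long, lying across its lane behind the gate. It may be in any of the three lanes.
- battery_2_center (a point): Centre of one of two AA batteries (blue and white sleeve, domed metal end), 15 mm in diameter, 50 mm long, lying across its lane behind the gate. It may be in any of the three lanes.
- sleeve_center (a point): Centre of the plain steel spacer sleeve, 17 mm in diameter, 58 mm long, with a dark groove round its middle, lying across its lane behind the gate. It may be in any of the three lanes.
- multimeter: Multimeter, 149x75x41 mm, lying to the left of the dispenser; origin at the centre of its underside. Bystander.
- cutters: Side cutters with red handles, 56x156x12 mm, lying in front of the paddles; origin at the centre of its underside. Bystander.
- screwdriver: Screwdriver with yellow handle, 27x168x26 mm, lying to the right of the dispenser; origin at the centre of its underside. Bystander.
- tape_measure: Tape measure, 37x74x64 mm, standing to the right of the dispenser; origin at the centre of its underside. Bystander.
There are look-alikes about, which are no part of the job. What is shaped like the part that bears battery_1_center but brown or purple is not meant.

How it is judged:
By the outcome, as a careful person would: the job done as asked, in the order asked, and still so for the second after the job is handed in, with the robot touching nothing.
It also fails if it takes over 56 s, if anything falls off the work surface, if the arm or the gripper's body presses on something with over 40 N, if the wrist force passes 120 N, or if a joint passes its speed limit or range.

## Working session

There is one attempt and no reset: what is moved stays moved. The work goes in short steps, Python scripts to look and compute and a tool call to move; the robot and the scene stay as the last step left them, time stands still between calls to the robot, and variables do not carry over. Pictures are saved under pics/ and viewed, at most 10 in all, crops included, and the job is handed in when it is done.

Besides the shell and the picture viewer there is one more tool, called after "Request:" as name(argument=value, ...), one argument or row to a line, values as JSON. drive_tool: Moves the arm, as the interface text tells. Its arguments: {"type":"object","properties":{"deltas":{"type":"string"},"gripper":{"type":"number"}},"required":["deltas"]}

```bash
mkdir -p pics
cat > h.py <<'E'
import numpy as np,cv2
from cell import env
def ray(cam,u,v,z):
    p=env.camera_params(cam);K=np.array(p["mtx"]);T=np.array(p["camera_from_world"])
    R,t=T[:3,:3],T[:3,3];c=-R.T@t;d=R.T@np.linalg.inv(K)@[u,v,1]
    return (c+d*(z-c[2])/d[2]).round(1)
E
python3 - <<'E'
from h import *
for n in("top","side"):
    im,d=env.read_camera(n);np.savez(f"{n}0.npz",im=im,d=d)
    cv2.imwrite(f"pics/{n}0.png",cv2.resize(im[:,:,::-1],(800,600),interpolation=cv2.INTER_CUBIC))
    T=np.array(env.camera_params(n)["camera_from_world"]);print(n,-T[:3,:3].T@T[:3,3])
s=env.state();print(s["t"],s["eef_pos"],s["tcp_rot"],s["opening"])
E
```

```text
top [465.23978196  61.74435816 965.0999378 ]
side [490.78333205 731.20174939 613.48749936]
0.1 [ 210.65250812 -588.24211242  231.15063616] [-3.14067667e+00 -1.38835238e-04  3.43781761e-01] 0.9976042660601998
```

View pics/top0.png

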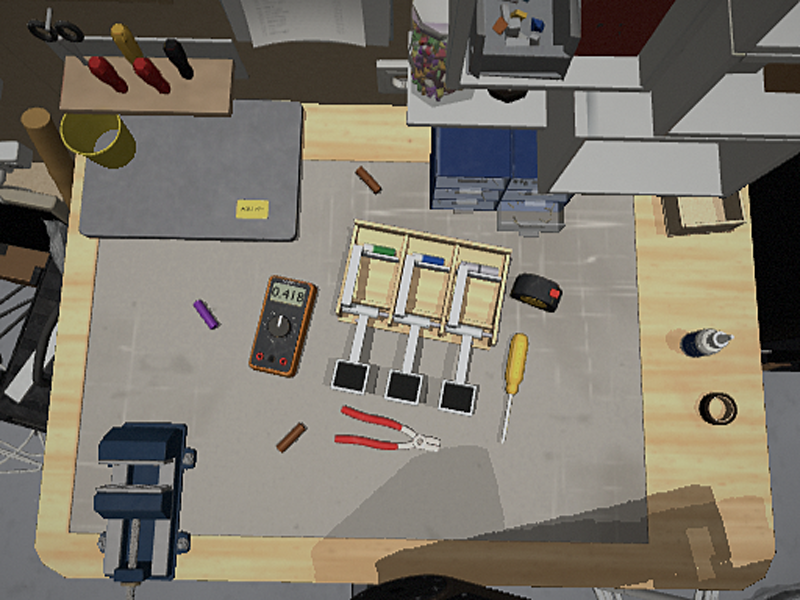

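View pics/side0.png

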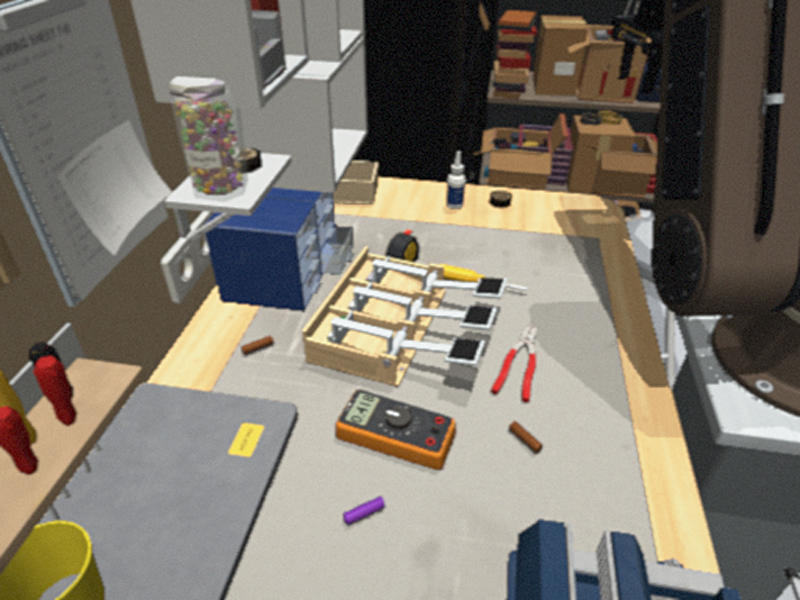

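The top picture (800 px wide) shows the green battery in the left lane at about (380,250) and the blue one in the middle at (430,260). The grey sleeve is in the right lane at (485,270). The black pads are at (351,377), (404,387) and (457,397), and the cutters lie in front of them.

Run:
```python
from h import *
im=np.load("top0.npz")["im"]
m=(im.max(2)<60).astype(np.uint8);P=[]
n,l,st,c=cv2.connectedComponentsWithStats(m)
for i in range(1,n):
    u,v=c[i]
    if 205<u<310 and 230<v<265 and st[i,4]>100: P.append(ray("top",u,v,67));print(st[i],c[i],P[-1])
P=sorted(P,key=lambda p:-p[1]);d=P[0]-P[-1];print("yaw",np.arctan2(-d[0],d[1]),np.linalg.norm(d))
print("batt",ray("top",380*.64,250*.64,45),ray("top",430*.64,260*.64,45))
print("cutters top y-range",ray("top",345*.64,408*.64,10),ray("top",335*.64,440*.64,10),ray("top",438*.64,442*.64,10))
```

```text
[214 232  21  18 288] [223.75       240.50694444] [499.4 132.1  67. ]
[248 238  21  19 289] [257.90311419 247.3633218 ] [485.7  55.6  67. ]
[282 245  21  19 295] [292.30169492 254.21355932] [472.  -21.1  67. ]
yaw -0.17697994448340215 155.63097378092831
batt [690.1  94.   45. ] [676.1  18.1  45. ]
cutters top y-range [453.3 141.9  10. ] [406.  155.2  10. ] [405.9   1.3  10. ]
```

The batteries are in the left and middle lanes, and the rack yaw is about -0.18. I'll press with closed fingers, the middle paddle first at (486,56), then the left at (499,132).

Request:
drive_tool(
  deltas="0.2 0.28 0 -0.0166; 0.2 0.28 0 -0.0166; 0.2 0.28 0 -0.0166; 0.2 0.28 0 -0.0166; 0.2 0.28 0 -0.0166; 0.2 0.28 0 -0.0166; 0.2 0.28 0 -0.0166; 0.2 0.28 0 -0.0166; 0.2 0.28 0 -0.0166; 0.2 0.28 0 -0.0166",
  gripper=1,
)

```text
t: 0.93
eef_pos: [411.3, -306.9, 231.5]
tcp_rot: [-3.142, 0.0, -0.18]
ft_force: [-0.2, -0.4, 0.1]
opening: 0.359
grip_force: 0.0
```

Request:
drive_tool(
  deltas="0.08 0.36 0 0; 0.08 0.36 0 0; 0.08 0.36 0 0; 0.08 0.36 0 0; 0.08 0.36 -0.1 0; 0.08 0.36 -0.1 0; 0.08 0.36 -0.1 0; 0.08 0.36 -0.1 0; 0.08 0.36 -0.1 0; 0.04 0.36 -0.1 0",
)

```text
t: 1.77
eef_pos: [487.1, 53.4, 171.1]
tcp_rot: [3.142, -0.0, -0.178]
ft_force: [0.6, 0.0, 0.1]
opening: 0.005
grip_force: 0.0
```

Request:
drive_tool(
  deltas="0 0 -0.1 0; 0 0 0 0; 0 0 0 0",
)

```text
t: 2.02
eef_pos: [486.4, 51.7, 161.4]
tcp_rot: [3.141, 0.001, -0.177]
ft_force: [0.1, -1.2, 0.0]
opening: 0.007
grip_force: 0.0
```

Request:
drive_tool(
  deltas="0 0.04 -0.25 0; 0 0 -0.25 0; 0 0 -0.15 0; 0 0 -0.1 0; 0 0 -0.1 0; 0 0 -0.1 0; 0 0 -0.1 0; 0 0 -0.06 0; 0 0 0 0; 0 0 0 0",
)

```text
t: 2.85
eef_pos: [487.3, 55.3, 50.7]
tcp_rot: [3.142, -0.001, -0.178]
ft_force: [0.7, -3.0, 4.4]
opening: -0.001
grip_force: 2.0
```

Request:
drive_tool(
  deltas="0 0 0 0; 0 0 0 0; 0 0 0 0; 0 0 0 0; 0 0 0 0; 0 0 0 0",
)

```text
t: 3.35
eef_pos: [487.0, 55.6, 50.8]
tcp_rot: [-3.142, -0.001, -0.178]
ft_force: [2.0, -1.6, 4.4]
opening: 0.005
grip_force: 2.0
```

Run:
```python
from h import *
a,_=env.read_camera("top");b,_=env.read_camera("side")
o=[cv2.resize(x[:,:,::-1],(400,400),interpolation=cv2.INTER_CUBIC) for x in(a[130:270,200:340],b[140:260,190:330])]
cv2.imwrite("pics/p1.png",np.hstack(o))
```

```text
(no output)
```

View pics/p1.png

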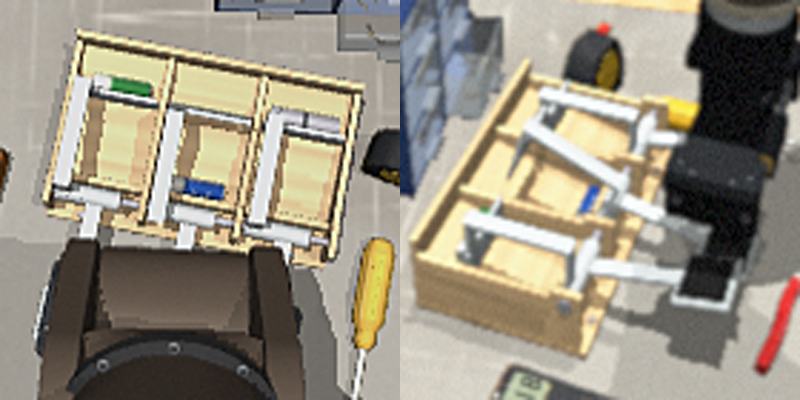

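The middle gate is up and the blue battery has rolled down to the front stop (crop pixel (203,188)). The other gates are shut. I'll release this paddle and go to the left one.

Request:
drive_tool(
  deltas="0 0 0.1 0; 0 0 0.1 0; 0 0 0.1 0; 0 0 0.15 0; 0 0 0.2 0; 0.04 0.25 0 0; 0.04 0.26 0 0; 0.04 0.26 0 0; 0 0 0 0; 0 0 0 0",
)

```text
t: 4.28
eef_pos: [498.2, 133.5, 116.3]
tcp_rot: [3.141, 0.0, -0.175]
ft_force: [0.2, 0.1, -0.2]
opening: 0.004
grip_force: 0.0
```

Request:
drive_tool(
  deltas="0 0 -0.15 0; 0 0 -0.1 0; 0 0 -0.1 0; 0 0 -0.1 0; 0 0 -0.1 0; 0 0 -0.1 0; 0 0 0 0; 0 0 0 0; 0 0 0 0; 0 0 0 0",
)

```text
t: 5.12
eef_pos: [498.8, 132.3, 50.3]
tcp_rot: [3.141, 0.0, -0.178]
ft_force: [-0.0, -3.3, 4.3]
opening: 0.007
grip_force: 2.0
```

Request:
drive_tool(
  deltas="0 0 0 0; 0 0 0 0; 0 0 0 0; 0 0 0 0; 0 0 0 0; 0 0 0 0",
)

```text
t: 5.62
eef_pos: [498.7, 132.6, 50.7]
tcp_rot: [3.142, -0.0, -0.178]
ft_force: [-0.9, -2.8, 4.3]
opening: 0.006
grip_force: 2.0
```

Run:
```python
from h import *
a,_=env.read_camera("top");b,_=env.read_camera("side")
o=[cv2.resize(x[:,:,::-1],(400,400),interpolation=cv2.INTER_CUBIC) for x in(a[130:270,200:340],b[140:260,190:330])]
cv2.imwrite("pics/p2.png",np.hstack(o))
```

```text
(no output)
```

View pics/p2.png

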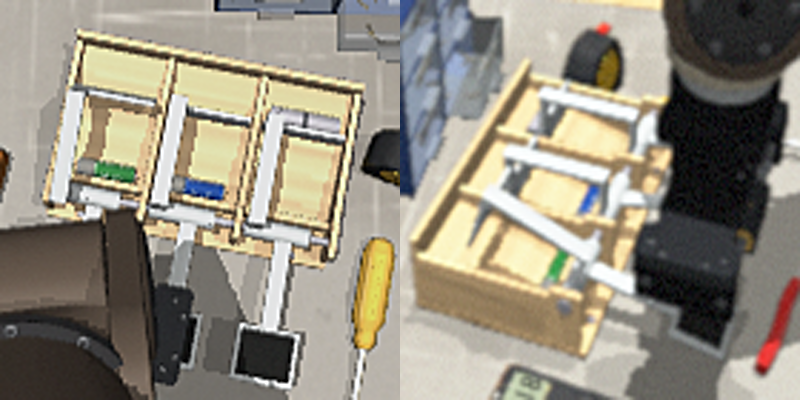

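The green battery is at its front stop (crop (113,172)), the blue one is still at (203,188) with its gate shut, and the sleeve hasn't moved. I'll release this paddle and retreat.

Request:
drive_tool(
  deltas="0 0 0.1 0; 0 0 0.1 0; 0 0 0.1 0; 0 0 0.2 0; 0 0 0.35 0; 0 0 0.35 0; 0 -0.2 0.2 0; 0 -0.35 0 0; 0 -0.35 0 0; 0 -0.35 0 0",
)

```text
t: 6.55
eef_pos: [498.5, 6.6, 192.3]
tcp_rot: [-3.141, -0.002, -0.176]
ft_force: [0.0, -0.2, 0.5]
opening: 0.002
grip_force: 0.0
```

Request:
drive_tool(
  deltas="-0.05 -0.35 0 0; -0.05 -0.35 0 0; -0.05 -0.35 0 0; -0.05 -0.35 0 0; 0 0 0 0; 0 0 0 0; 0 0 0 0; 0 0 0 0",
)

```text
t: 7.22
eef_pos: [478.8, -131.4, 191.1]
tcp_rot: [-3.142, -0.0, -0.177]
ft_force: [0.3, 0.3, 0.5]
opening: 0.004
grip_force: 0.0
```

Run:
```python
from h import *
a,_=env.read_camera("top");b,_=env.read_camera("side")
o=[cv2.resize(x[:,:,::-1],(400,400),interpolation=cv2.INTER_CUBIC) for x in(a[130:300,180:350],b[140:280,190:330])]
cv2.imwrite("pics/p3.png",np.hstack(o))
```

```text
(no output)
```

View pics/p3.png

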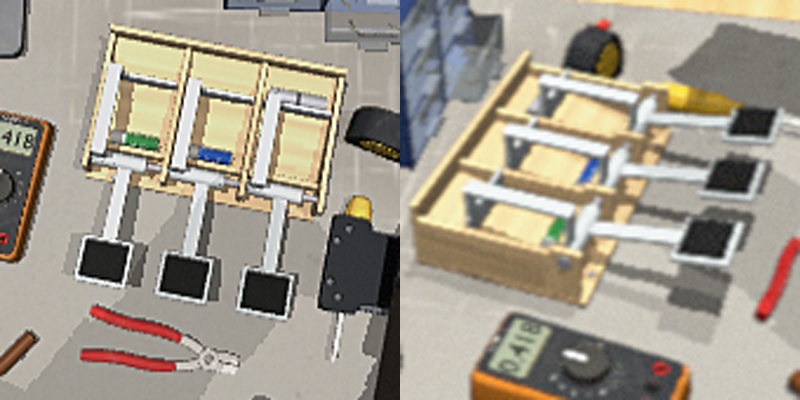

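All three paddles are up and the gates are shut. The batteries are at the front stops (crop (140,142) and (215,156)), the sleeve is still behind its gate at (300,98), and the arm is clear.

```bash
python3 -c "
from cell import env
print(env.job_done())"
```

```text
the job is handed in; nothing more can be done
None
```

Both batteries, green in the left lane and blue in the middle, are at their front stops with the gates shut; the sleeve is still behind its gate, nothing else looks moved, and the job is handed in.

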